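# Clear the setting block and hold the square into the corner of the cylinder head

## Robot

A 6-joint arm with a two-finger parallel gripper is mounted at the origin on the work surface. World frame = base frame: x ahead of the robot, y to its left, z up, the work surface at z = 0. Lengths are in m, angles in rad, forces in N, time in s.
With the tool pointing down it reaches from about 0.35 to 0.975 m from the base axis. Payload 4.9 kg.
Tool frame: the origin (TCP) lies midway between the tips of the shut fingers; the grasp point (between the pads) lies manip.tcp_to_grasp behind it (manip.tcp_to_grasp is the distance from the TCP to the grasp point, in m); z points along the fingers, y is the line along which they close (so a half turn about z gives the same grasp; the last joint's range is limited). The gripper opens to 85 mm and grips with 20 to 120 N. Pads are 22 mm wide; open, the fingers measure 114 mm over their backs; the gripper's body (76 mm by 85 mm) begins 54 mm behind the grasp point. The pads swing forward as they close: fully open they stand 13 mm farther back than shut.
Start: joints at [-0.119, 0.053, 1.613, -0, 1.476, -0.119], TCP at [0.625, 0, 0.231] pointing down, gripper open.
Joint ranges: [-3.01, 3.01], [-1.01, 2.22], [0.06, 2.58], [-1.02, 4.17], [0.09, 2.62], [-3.14, 3.14]. Speed limits (rad/s): [2.57, 2.57, 3.14, 3.14, 3.14, 3.14].

## Interface

Orientations are given as a unit quaternion [w, x, y, z].
In Python, from plant import manip, grab_frame, calibration, job_done gives the robot as it stands.
- The arm moves only by the tool send_rows, never from a script. Its argument "rows" is a list of rows, each an object of numbers: "x", "y", "z": the shift along the tool's x, y, z normalised to -1 to 1, where 1 is 15 cm; "wx", "wy", "wz": the turn, a rotation vector about the tool's x, y, z normalised to -1 to 1, where 1 is pi/4 rad; "hand": the opening, from -1 (shut) to 1 (fully open). In form: [{"x": .., "y": .., "z": .., "wx": .., "wy": .., "wz": .., "hand": ..}, ...]. A call has exactly 10 rows; each row shifts and turns the commanded pose from where the row before left it, along the tool's axes as they then stand; what a row does not reach is not made up. A row lasts 1/12 s, in which the tool goes at most 41.7 mm and 7.16 degrees, less where a joint would pass 70% of its speed; a pose out of reach is approached as far as the arm can. A call with a number of a shift or a turn outside -1 to 1 is refused whole. A call with a gripper value outside its range is refused whole. The fingers move at their own pace and stop on an object; the grip force is fixed at half the most. Time passes only in rows, so rows that do not move let the fingers close, or fill a call up. It gives the time, the measured TCP pose, the force, the opening and the grip force at its end, in the units of the state.
- manip.state(): the state, without advancing time (a new reading comes with each control period).
- grab_frame(name): name is "scene" or "side" or "wrist"; returns the picture (384x512x3 uint8, blue, green, red); there is no depth.
- calibration(name): a dict with "camera_matrix" (3x3 intrinsics, pixels), "R" (3x3) and "t" (3): a world point X has camera coordinates R X + t. Camera axes: x right, y down, z forward; pixel columns grow to the right and rows downward; lengths in m; the calibration is good to about 2 mm. A picture is of the moment at which its call begins: read the wrist's pose just before it. calibration takes no time and is no camera call; for the wrist camera it gives the pose at the moment of the call.
- job_done(): hands the job in; it is judged then, once.
The state is a dict: "time": time; "joint_pos": joint angles; "joint_vel": joint speeds; "joint_efforts": joint torques, N m; "tool_pos": TCP position; "tool_rot": TCP orientation; "contact_force": force on the tool from outside, world axes, zero at the start; "ft_torque": the same for the moment, N m; "gripper_width": opening from 0.0 (shut) to 1.0 (fully open); "grasp_force": force on a finger pad.
Only numpy, scipy, OpenCV 4.12 (cv2) and the standard library are available. Lean on these libraries where they do the work, as an engineer would, in place of code of your own. Each camera call takes 0.05 s, during which the arm holds its last target. There are 200 camera calls.

## Task

Put the green setting block that stands in front of the cylinder head's machined face back upright in its own green pocket, all the way down, and let go of it. Then take the engineer's square by its stock and press it into the corner between plate and machined face, stock flat on the plate, blade flat and square against the face, and finish while still gripping it and keeping a firm push, so that it touches both. Leave everything else where it is and do not tip the square over.

Things in the scene. Friction and masses are not known exactly. Their poses are not given: they have to be found in the camera images.
- block_green: setting block, upright, 24 (x) x 36 (y) x 60 (z) mm, lower 23 mm steel-coloured, rest green; origin at the centre of its underside, z up. Starts on the plate in front of the head's machined face, its centre 36 to 55 mm out from the face. About 0.25 kg.
- slot_green_floor (a point): Centre of the green pocket's inner floor, 12 mm above the bench; the rim is 18 mm higher. x, y are the pocket's axes. The block goes in upright with its x along the pocket's x (either way round), 3 mm to spare on each side.
- slot_green: Green open-topped pocket, 38 (x) x 50 (y) x 22 mm tall outside, 4 mm walls and floor, so the inside is 30 x 42 mm and 18 mm deep; stands on the wooden rack. Origin under its centre.
- rack: Wooden rack board, 75 (x) x 250 (y) x 8 mm, fixed; origin under its centre. Four pockets of one size (red, green, blue, yellow) stand on it in a row along y, 60 mm apart, in any order. Red and blue hold their own blocks; the yellow one is empty and is not for the green block.
- block_red: setting block, upright, 24 (x) x 36 (y) x 60 (z) mm, lower 23 mm steel-coloured, rest red; origin at the centre of its underside, z up. In the red pocket; leave it.
- block_blue: setting block, upright, 24 (x) x 36 (y) x 60 (z) mm, lower 23 mm steel-coloured, rest blue; origin at the centre of its underside, z up. In the blue pocket; leave it.
- square: Steel engineer's square, an L standing on the bench, about 0.45 kg. Stock: bar 20 (x) x 110 (y = -45 to 65) x 26 (z) mm, a blue band round its middle. Blade: at y = 47 to 65 mm, 12 mm thick (x), rising to z = 75 mm. Origin on the underside below the band's middle, where to grip it; z up, y towards the blade. Grip across the 20 mm thickness from above.
- square_heel (a point): Outer lower corner of the square, at (0, 65, 0) mm in its frame: the stock's flat underside meets the blade's flat outer face here.
- square_tip (a point): Top of the blade's outer face, at (0, 65, 75) mm in the square's frame.
- head: Cylinder head casting, 140 (x) x 100 (y) x 85 mm tall, fixed on the plate. Origin at the centre of its underside, z up. Its flat bright machined face is the -y side, 50 mm from the origin, upright, 140 mm wide and 85 mm tall; it faces along the head's -y.
- head_face (a point): Middle of the bottom edge of the machined face, on the plate; axes as the head's (x along the face, -y out of it, z up).
- plate: Dark steel surface plate, fixed on the bench, 240 (x) x 280 (y) x 20 mm thick; origin at the centre of its underside, z up.
- plate_top (a point): Centre of the plate's top, 20 mm above the bench.
- grease: blue tub, 84 mm across, 85 mm tall; bystander, origin under its centre.
- torch_gas: blue gas bottle, 72 mm across, 190 mm tall; bystander, origin under its centre.
- wrench: steel wrench lying on the bench beyond the plate; bystander, origin near its middle.
- driver: orange-handled screwdriver lying on the bench near the robot; bystander, origin near its middle.
- socket: steel socket, 28 mm across, 32 mm tall; bystander.
- bearing: steel bearing ring, 52 mm across, 16 mm tall; bystander.
Not all that is in view belongs to the job. What is shaped like the square but red or yellow is not meant. What is shaped like the block_green but black is not meant.

How it is judged:
On the way, in this order (a step that is already met when the one before it is completed fails the run):
1. the green block stands fully down in the green pocket, released (horizontal distance between block_green and slot_green_floor below 0.007 m and z of block_green in the frame of slot_green_floor below 0.004 m and angle between block_green's own z axis and vertical below 0.08 rad and contact force between the fingers and block_green below 0.2 N and linear speed of block_green below 0.02 m/s), for 0.2 s.
2. the gripped square is pressed into the corner, touching plate and face (y of square_heel in the frame of head_face between -0.0025 and 0.0025 m and y of square_tip in the frame of head_face between -0.0025 and 0.0025 m and x of square_heel in the frame of head_face between -0.06 and 0.06 m and z of square in the frame of plate_top between -0.0025 and 0.0025 m and z of square_heel in the frame of plate_top between -0.0025 and 0.0025 m and angle between square's own z axis and vertical below 0.035 rad and angle between the x axis of square and the x axis of head, either way round below 0.07 rad and contact force between square and head above 1 N and contact force between square and plate above 1 N and contact force between the fingers and square above 3 N), for 0.3 s.
At the end, for the whole second after the job is handed in: Green block released in the green pocket, upright, within 7 mm of centre and 4 mm of its floor. Square gripped over 3 N, within 2.5 mm of face (heel and tip; heel within 60 mm of face middle) and plate, upright to 2 deg, square to face to 4 deg, pressing face and plate with over 1 N each (all of step 1 and all of step 2); the arm keeps its last pose, push and grip.
It fails at once if a bystander is shifted by more than 20 mm (a stored block by more than 15 mm) (distance of any of block_red, block_blue from where it was at the start of the episode above 0.015 m or distance of any of grease, torch_gas, wrench, driver, socket, bearing from where it was at the start of the episode above 0.02 m).
It fails at once if the square is tipped over (more than 45 degrees) (angle between square's own z axis and vertical above 0.785 rad).
It also fails if it takes over 61 s, if anything falls off the work surface, if the arm or the gripper's body presses on something with over 40 N, if the wrist force passes 120 N, or if a joint passes its speed limit or range.

## Working session

There is one attempt and no reset: what is moved stays moved. The work goes in short steps, Python scripts to look and compute and a tool call to move; the robot and the scene stay as the last step left them, time stands still between calls to the robot, and variables do not carry over. Pictures are saved under pics/ and viewed, at most 11 in all, crops included, and the job is handed in when it is done.

Besides the shell and the picture viewer there is one more tool, called after "Emit:" as name(argument=value, ...) on one line, values as JSON. send_rows: Moves the arm, as the interface text tells. Scaled input: -1 to 1 covers 15 cm each way for a shift and pi/4 rad each way for a turn. Its arguments: {"type":"object","properties":{"rows":{"type":"array","items":{"type":"object","properties":{"x":{"type":"number","minimum":-1,"maximum":1},"y":{"type":"number","minimum":-1,"maximum":1},"z":{"type":"number","minimum":-1,"maximum":1},"wx":{"type":"number","minimum":-1,"maximum":1},"wy":{"type":"number","minimum":-1,"maximum":1},"wz":{"type":"number","minimum":-1,"maximum":1},"hand":{"type":"number"}}}}},"required":["rows"]}

```bash
mkdir -p pics; ls; python3 - <<'E'
from plant import manip, grab_frame, calibration
import cv2,numpy as np
print(manip.tcp_to_grasp, manip.state())
for n in ("scene","side"):
    cv2.imwrite(f"pics/{n}0.png",grab_frame(n)); c=calibration(n); print(n,c['camera_matrix'],c['R'],c['t'])
    
cv2.imwrite("pics/wrist0.png",grab_frame("wrist")); print(calibration("wrist"))
a=cv2.imread("pics/scene0.png"); b=cv2.imread("pics/side0.png")
E
```

```text
pics
0.0187 {'time': 0.0, 'joint_pos': array([-1.18995000e-01,  5.33484464e-02,  1.61429934e+00,  1.27520948e-05,
        1.47600453e+00, -1.18990645e-01]), 'joint_vel': array([-2.03094744e-05, -2.00631450e-04, -1.32906199e-03,  1.78302627e-04,
       -2.72417289e-03, -1.92069194e-03]), 'joint_efforts': array([ 2.70554956e-04, -3.93670499e+01, -3.70175600e+01, -1.62778279e-04,
        6.93513779e-03, -6.06393527e-06]), 'tool_pos': array([6.24373878e-01, 8.19739600e-05, 2.30065047e-01]), 'tool_rot': array([-8.13423230e-04,  7.07108377e-01,  7.07104435e-01, -6.31617877e-04]), 'contact_force': array([ 0.91966628, -0.5470476 , -0.68636627]), 'ft_torque': array([0.00567131, 0.0375588 , 0.0316537 ]), 'grasp_force': 0.0, 'gripper_width': 1.0002336063104376}
scene [[438.27666719   0.         259.26684802]
 [  0.         438.27666719 192.74802666]
 [  0.           0.           1.        ]] [[ 0.53225588  0.84657957 -0.00259157]
 [ 0.53705018 -0.34001385 -0.77198943]
 [-0.65443165  0.40950411 -0.63563008]] [-0.25678619 -0.25382585  1.63154833]
side [[443.29872018   0.         251.54683974]
 [  0.         443.29872018 196.85732174]
 [  0.           0.           1.        ]] [[-0.96497286 -0.26194214 -0.01461848]
 [-0.16838213  0.66110975 -0.73115071]
 [ 0.2011836  -0.70307909 -0.68205934]] [0.51761021 0.18258694 1.18531227]
{'camera_matrix': array([[329.94240877,   0.        , 249.23839367],
       [  0.        , 329.94240877, 188.59746883],
       [  0.        ,   0.        ,   1.        ]]), 'R': array([[ 9.99999178e-01,  3.54100250e-04, -1.23228836e-03],
       [ 6.86814744e-04, -9.59523477e-01,  2.81627813e-01],
       [-1.08268514e-03, -2.81628427e-01, -9.59522932e-01]]), 't': array([-0.62423607, -0.03671551,  0.37909836])}
```

View pics/scene0.png

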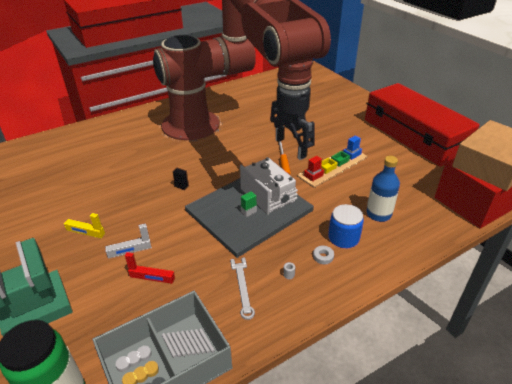

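View pics/side0.png

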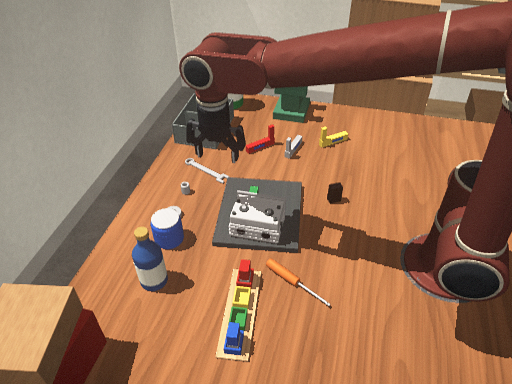

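View pics/wrist0.png

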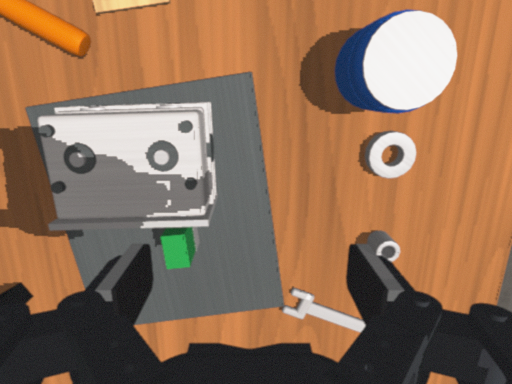

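The wrist view shows the green block at about (177,250) in front of the head, whose lower edge (about y=225) is the machined face. The wrist camera's up is +y, so the face looks along -y.

Candidates:
- **Block:** green one at scene (249,203). The black one at (180,178) is the decoy.
- **Square:** steel with a blue band at scene (128,243). Red (148,272) and yellow (85,228) are decoys.
- **Pocket:** green at scene (340,158) / side (239,318). Yellow is at side (242,298).

```bash
cat > h.py <<'E'
import cv2,numpy as np
from plant import manip, grab_frame, calibration
def ray(c,p,z):
    R,t,K=c['R'],c['t'],c['camera_matrix']
    C=-R.T@t; d=R.T@np.linalg.inv(K)@np.array([p[0],p[1],1.])
    return C+d*(z-C[2])/d[2]
def rays(c,P,z): return np.array([ray(c,p,z) for p in np.asarray(P).reshape(-1,2)])
def hsv(im,lo,hi): return cv2.inRange(cv2.cvtColor(im,cv2.COLOR_BGR2HSV),np.array(lo),np.array(hi))
def blobs(m,amin=30):
    cs,_=cv2.findContours(m,cv2.RETR_EXTERNAL,cv2.CHAIN_APPROX_NONE)
    return sorted([c for c in cs if cv2.contourArea(c)>amin],key=cv2.contourArea,reverse=True)
E
python3 - <<'E'
from h import *
np.set_printoptions(precision=4,suppress=True)
W=calibration("wrist");S=calibration("scene");D=calibration("side")
im=cv2.imread("pics/wrist0.png")
for c in blobs(hsv(im,(50,100,50),(75,255,255)))[:2]:
    print('wrist green',cv2.contourArea(c),cv2.boundingRect(c),cv2.minAreaRect(c))
for s,e in [((45,228),(205,224))]: print('face top edge?',rays(W,[s,e],.105))
print('plate right edge',rays(W,[(252,72),(283,308)],.02))
for n,c in(("scene",S),("side",D)):
    im=cv2.imread(f"pics/{n}0.png")
    for col,lo,hi in(('g',(50,100,50),(75,255,255)),('b',(105,120,60),(125,255,255)),('r',(0,180,80),(8,255,255)),('y',(22,150,100),(32,255,255))):
        for k in blobs(hsv(im,lo,hi))[:6]:
            M=k.reshape(-1,2).mean(0)
            p=ray(c,M,.03)
            if .35<p[0]<1.1 and abs(p[1])<.5: print(n,col,cv2.contourArea(k),M,p)
print('sq scene',rays(S,[(108,250),(148,241),(128,246)],.0))
print('sq side',rays(D,[(287,153),(299,143)],.0))
print('torch',ray(S,(380,215),0),'grease',ray(S,(345,240),0))
E
```

```text
wrist green 1121.5 (160, 228, 35, 41) ((177.48773193359375, 247.86477661132812), (39.835723876953125, 33.22661590576172), 84.80557250976562)
face top edge? [[ 0.4448 -0.0432  0.105 ]
 [ 0.5857 -0.0393  0.105 ]]
plate right edge [[ 0.627   0.0909  0.02  ]
 [ 0.6665 -0.1873  0.02  ]]
scene g 199.5 [248.2128 200.1702] [ 0.5176 -0.0593  0.03  ]
scene g 126.5 [340.5366 157.8537] [0.4967 0.3001 0.03  ]
scene b 655.0 [344.7019 231.5769] [0.762  0.0892 0.03  ]
scene b 528.5 [385.8272 182.3457] [0.6674 0.3311 0.03  ]
scene b 168.5 [352.6145 148.1807] [0.4751 0.3704 0.03  ]
scene b 71.5 [377.9412 216.4118] [0.7654 0.2045 0.03  ]
scene r 534.0 [148.5    271.3476] [ 0.6149 -0.396   0.03  ]
scene y 414.5 [ 84.7967 225.7561] [ 0.3745 -0.4822  0.03  ]
scene y 148.0 [328.7273 165.    ] [0.5069 0.2431 0.03  ]
side g 184.5 [236.8058 315.3786] [0.4891 0.3056 0.03  ]
side g 37.0 [253.4167 189.1667] [ 0.5665 -0.1348  0.03  ]
side b 449.5 [167.9565 233.6174] [0.7505 0.104  0.03  ]
side b 347.5 [234.3517 339.8   ] [0.4765 0.3673 0.03  ]
side b 242.5 [140.918 253.459] [0.7928 0.189  0.03  ]
side r 315.0 [244.7973 273.473 ] [0.5043 0.1829 0.03  ]
side r 252.5 [ 79.2889 329.4074] [0.832  0.4336 0.03  ]
side r 220.0 [261.75   140.8269] [ 0.6039 -0.3872  0.03  ]
side y 101.5 [330.8559 137.1982] [ 0.3721 -0.4675  0.03  ]
side y 60.5 [243.7674 290.4651] [0.4925 0.2337 0.03  ]
sq scene [[ 0.4633 -0.4537  0.    ]
 [ 0.4881 -0.3536  0.    ]
 [ 0.4773 -0.4048  0.    ]]
sq side [[ 0.5104 -0.3788 -0.    ]
 [ 0.4807 -0.4471  0.    ]]
torch [0.7429 0.2411 0.    ] grease [0.7654 0.092  0.    ]
```

Emit:
send_rows(rows=[{"x": 0.2,"y": -0.1,"hand": 1},{"x": 0.2,"y": -0.1,"hand": 1},{"x": 0.2,"y": -0.1,"hand": 1},{"x": 0.2,"y": -0.1,"hand": 1},{"x": 0.2,"y": -0.1,"hand": 1},{"x": 0.2,"y": -0.1,"hand": 1},{"x": 0.2,"y": -0.1,"hand": 1},{"x": 0.2,"y": -0.1,"hand": 1},{"x": 0.1,"y": -0.05,"hand": 1},{"hand": 1}])

```text
invalid input at $.rows[0]: expected keys x, y, z, wx, wy, wz, hand
```

```bash
python3 - <<'E'
from h import *
np.set_printoptions(precision=4,suppress=True)
W=calibration("wrist");im=grab_frame("wrist");W2=calibration("wrist");print(abs(W['t']-W2['t']).max())
s=manip.state();print(s['time'],s['tool_pos'],s['tool_rot'])
cv2.imwrite("pics/rack.png",im);np.savez("rack.npz",**W)
for col,lo,hi in(('g',(50,100,50),(75,255,255)),('y',(22,150,100),(32,255,255)),('b',(105,120,60),(125,255,255)),('r',(0,180,80),(8,255,255))):
    for k in blobs(hsv(im,lo,hi))[:3]: print(col,cv2.contourArea(k),cv2.boundingRect(k),rays(W,cv2.boxPoints(cv2.minAreaRect(k)),.03)[:,:2].tolist())
E
```

```text
0.00016346267437783446
0.2 [0.6246 0.0001 0.2305] [-0.0005  0.7071  0.7071 -0.0004]
g 1118.5 (160, 228, 35, 41) [[0.5226520318891399, -0.07728401852356377], [0.559827903051819, -0.07282526707327118], [0.5625487865558397, -0.12285165402514249], [0.5239632007926244, -0.12766251476428558]]
b 2077.0 (335, 11, 70, 102) [[0.7108250163662772, 0.05268050551091667], [0.7050217411562962, 0.14490756173465624], [0.7690814822403954, 0.14433741321596805], [0.780276285726853, 0.052032849506561396]]
```

View pics/rack.png

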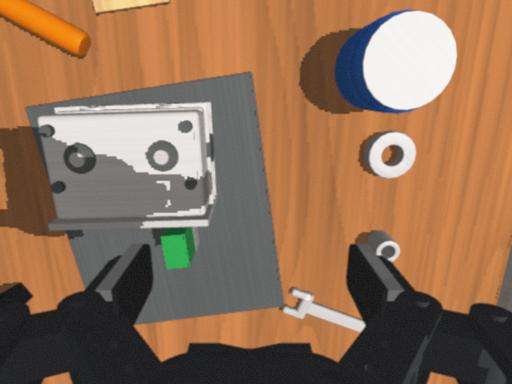

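The move was refused because every row needs all its keys. This picture is the same as wrist0 (block at (177,250)).

Emit:
send_rows(rows=[{"x": 0.2,"y": -0.1,"z": 0,"wx": 0,"wy": 0,"wz": 0,"hand": 1},{"x": 0.2,"y": -0.1,"z": 0,"wx": 0,"wy": 0,"wz": 0,"hand": 1},{"x": 0.2,"y": -0.1,"z": 0,"wx": 0,"wy": 0,"wz": 0,"hand": 1},{"x": 0.2,"y": -0.1,"z": 0,"wx": 0,"wy": 0,"wz": 0,"hand": 1},{"x": 0.2,"y": -0.1,"z": 0,"wx": 0,"wy": 0,"wz": 0,"hand": 1},{"x": 0.2,"y": -0.1,"z": 0,"wx": 0,"wy": 0,"wz": 0,"hand": 1},{"x": 0.2,"y": -0.1,"z": 0,"wx": 0,"wy": 0,"wz": 0,"hand": 1},{"x": 0.2,"y": -0.1,"z": 0,"wx": 0,"wy": 0,"wz": 0,"hand": 1},{"x": 0.1,"y": -0.05,"z": 0,"wx": 0,"wy": 0,"wz": 0,"hand": 1},{"x": 0,"y": 0,"z": 0,"wx": 0,"wy": 0,"wz": 0,"hand": 1}])

```text
time: 1.03
tool_pos: [0.4957, 0.2577, 0.2312]
tool_rot: [-0.001, 0.706, 0.709, 0.0]
contact_force: [0.6, 0.1, -0.4]
gripper_width: 1.0
grasp_force: 0.0
```

```bash
python3 - <<'E'
from h import *
np.set_printoptions(precision=4,suppress=True)
W=calibration("wrist");im=grab_frame("wrist");W2=calibration("wrist");print(abs(W['t']-W2['t']).max())
s=manip.state();print(s['time'],s['tool_pos'],s['tool_rot'])
cv2.imwrite("pics/rack.png",im);np.savez("rack.npz",**W2)
for col,lo,hi in(('g',(50,100,50),(75,255,255)),('y',(22,150,100),(32,255,255)),('b',(105,120,60),(125,255,255)),('r',(0,180,80),(8,255,255))):
    for k in blobs(hsv(im,lo,hi))[:3]: print(col,cv2.contourArea(k),cv2.boundingRect(k),rays(W2,cv2.boxPoints(cv2.minAreaRect(k)),.03)[:,:2].tolist())
x=im[60:340,100:400]; cv2.imwrite("pics/rackc.png",cv2.resize(x,None,fx=2.14,fy=2.14,interpolation=cv2.INTER_CUBIC))
E
```

```text
0.0010908166047120527
1.0833 [0.4966 0.2562 0.2311] [ 0.      0.706   0.7082 -0.0002]
g 1683.5 (220, 90, 42, 52) [[0.4663394580245719, 0.3260041535703562], [0.5030489015362121, 0.33031838725565965], [0.5094507922825676, 0.28236520823232664], [0.4712516224108796, 0.2776950464271731]]
y 1596.5 (228, 146, 41, 51) [[0.473244284787932, 0.26917470453234166], [0.5107997581480552, 0.27390750542862397], [0.517803716331203, 0.22262620244971326], [0.4786956859522963, 0.21749440896761874]]
b 3150.5 (421, 256, 91, 58) [[0.6937377944492601, 0.10467803933840178], [0.7233391599223363, 0.16549154307840097], [0.8146660099135625, 0.10236773343298369], [0.7879513178036693, 0.0355050513720338]]
b 1813.0 (211, 25, 44, 58) [[0.4589047943274026, 0.3857627483242754], [0.49471162687821185, 0.3899539776260276], [0.5015568936960537, 0.3409617741896638], [0.464186474558501, 0.33639769129470565]]
b 1763.5 (478, 161, 34, 77) [[0.7393691382036313, 0.25815811192817484], [0.7743887842015676, 0.25827634979891806], [0.7943492532112433, 0.17049955157932675], [0.756850342357858, 0.17037475220668327]]
r 1646.0 (236, 198, 38, 60) [[0.48144927991616, 0.21231131718446897], [0.517617279692982, 0.217193218950846], [0.5271994837609875, 0.14813681908705872], [0.4891106923914731, 0.14272157566703272]]
```

View pics/rackc.png

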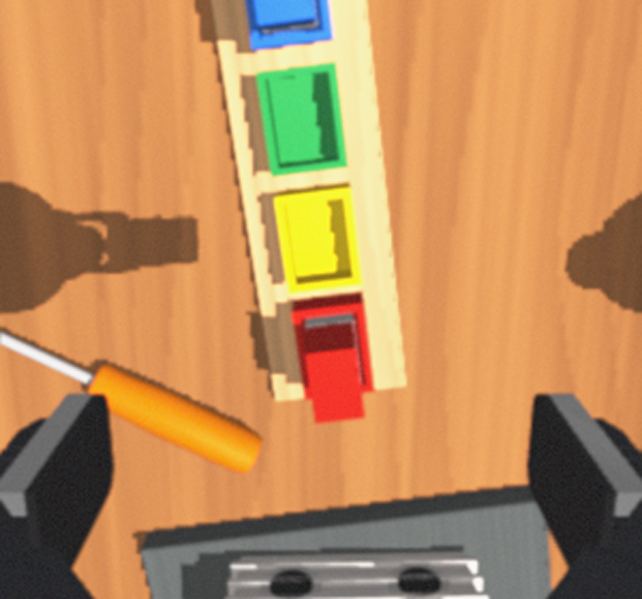

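The rack order from the bottom is red, yellow, green (crop (300,118)), blue. The green rim measures 37 x 48 mm, centred near (0.4875, 0.304), with a yaw of about 7.3°. Next I look at the block from close by.

Emit:
send_rows(rows=[{"x": -0.27,"y": 0.04,"z": 0,"wx": 0,"wy": 0,"wz": 0,"hand": 1},{"x": -0.27,"y": 0.04,"z": 0,"wx": 0,"wy": 0,"wz": 0,"hand": 1},{"x": -0.27,"y": 0.04,"z": 0,"wx": 0,"wy": 0,"wz": 0,"hand": 1},{"x": -0.27,"y": 0.04,"z": 0,"wx": 0,"wy": 0,"wz": 0,"hand": 1},{"x": -0.27,"y": 0.04,"z": 0,"wx": 0,"wy": 0,"wz": 0,"hand": 1},{"x": -0.27,"y": 0.04,"z": 0,"wx": 0,"wy": 0,"wz": 0,"hand": 1},{"x": -0.27,"y": 0.04,"z": 0,"wx": 0,"wy": 0,"wz": 0,"hand": 1},{"x": -0.27,"y": 0.04,"z": 0,"wx": 0,"wy": 0,"wz": 0,"hand": 1},{"x": 0,"y": 0,"z": 0,"wx": 0,"wy": 0,"wz": 0,"hand": 1},{"x": 0,"y": 0,"z": 0,"wx": 0,"wy": 0,"wz": 0,"hand": 1}])

```text
time: 1.92
tool_pos: [0.5453, -0.0721, 0.231]
tool_rot: [-0.0, 0.709, 0.705, -0.0]
contact_force: [-0.8, 0.3, 0.0]
gripper_width: 1.003
grasp_force: 0.0
```

```bash
python3 - <<'E'
from h import *
np.set_printoptions(precision=4,suppress=True)
im=grab_frame("wrist");W2=calibration("wrist")
s=manip.state();print(s['time'],s['tool_pos'],s['tool_rot'])
cv2.imwrite("pics/blk.png",im);np.savez("blk.npz",**W2)
m=hsv(im,(50,100,50),(75,255,255));k=blobs(m)[0]
print(cv2.contourArea(k),cv2.boundingRect(k),rays(W2,cv2.boxPoints(cv2.minAreaRect(k)),.08)[:,:2].tolist())
v=cv2.cvtColor(im,cv2.COLOR_BGR2HSV)[...,2]; print(np.percentile(v[m>0],[5,25,50,75,95]))
cv2.imwrite("pics/blkc.png",cv2.resize(im[60:330,90:420],None,fx=2.2,fy=2.2,interpolation=cv2.INTER_CUBIC))
E
```

```text
1.9667 [ 0.5452 -0.0705  0.231 ] [-0.0004  0.7082  0.706  -0.0001]
1075.0 (241, 154, 30, 46) [[0.5366253732176701, -0.05442170036852418], [0.5604674997030751, -0.051806252862257464], [0.5654887242947813, -0.09310231572684281], [0.5407249873535752, -0.09593031935224271]]
[ 73. 163. 176. 178. 181.]
```

View pics/blkc.png

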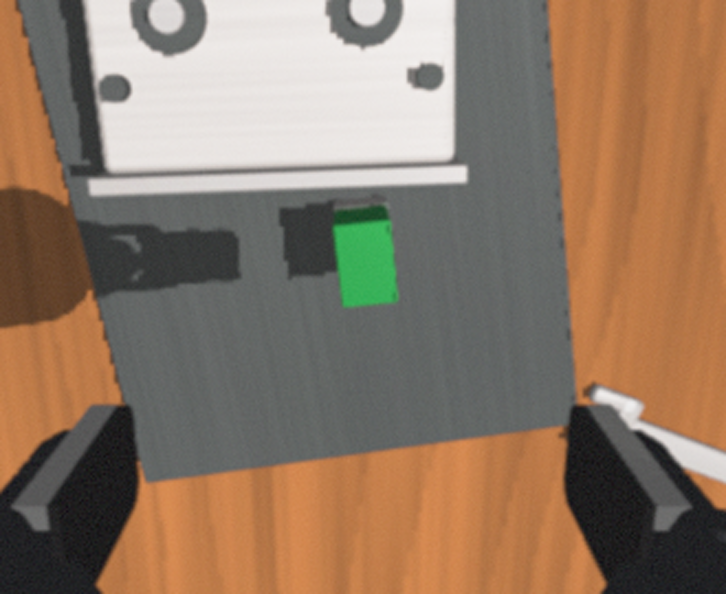

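The crop shows the block's bright top at (335,223)-(397,300) and the face plate's front top edge from (90,195) to (467,182).

```bash
python3 - <<'E'
from h import *
np.set_printoptions(precision=4,suppress=True)
W=dict(np.load("blk.npz"));im=cv2.imread("pics/blk.png")
m=cv2.inRange(cv2.cvtColor(im,cv2.COLOR_BGR2HSV),np.array((50,100,125)),np.array((75,255,255)))
k=blobs(m)[0]
def show(n,P):
    c=P.mean(0);print(n,c,[np.round(np.linalg.norm(P[i]-P[i-1])*1000,1) for i in range(4)],[np.round(np.degrees(np.arctan2(*(P[i]-P[i-1])[1::-1])),1) for i in range(4)])
show('bright top',rays(W,cv2.boxPoints(cv2.minAreaRect(k)),.08))
C=lambda L:[(90+x/2.2,60+y/2.2) for x,y in L]
show('eye top',rays(W,C([(335,223),(390,219),(397,300),(344,306)]),.08))
# face edge: per column last bright row of strip
g=cv2.cvtColor(im,cv2.COLOR_BGR2GRAY).astype(float)
pts=[]
for x in range(136,298,2):
    col=g[132:155,x]; d=np.diff(col); j=np.argmin(d); 
    if d[j]<-40: pts.append((x+.0,132+j+.5))
pts=np.array(pts);P=rays(W,pts,.105)[:,:2]
vx,vy,x0,y0=cv2.fitLine(P.astype(np.float32),cv2.DIST_HUBER,0,.01,.01).ravel()
print('face',len(pts),vx,vy,np.degrees(np.arctan(vy/vx)),x0,y0)
n=np.array([-vy,vx])*np.sign(vx);print('res',np.abs((P-[x0,y0])@n).max())
E_=rays(W,C([(88,188),(468,175)]),.105)[:,:2];print('ends',E_,np.linalg.norm(E_[1]-E_[0]))
c=rays(W,cv2.boxPoints(cv2.minAreaRect(k)),.08).mean(0)[:2]
print('block centre out of face',(c-[x0,y0])@n)
print('plate near edge yaw',rays(W,C([(146,481),(573,425)]),.02))
E
```

```text
bright top [ 0.5514 -0.0766  0.08  ] [np.float64(36.0), np.float64(23.4), np.float64(35.9), np.float64(24.2)] [np.float64(95.1), np.float64(5.7), np.float64(-83.7), np.float64(-174.1)]
eye top [ 0.552  -0.0763  0.08  ] [np.float64(36.2), np.float64(22.7), np.float64(35.2), np.float64(22.7)] [np.float64(95.6), np.float64(4.1), np.float64(-84.4), np.float64(-173.4)]
face 81 0.99941456 0.034213554 1.9606749 0.51296663 -0.041144274
res 0.00830255335584523
ends [[ 0.4477 -0.0407]
 [ 0.5889 -0.0362]] 0.14121833546038973
block centre out of face -0.03675782435138199
plate near edge yaw [[ 0.4319 -0.2164  0.02  ]
 [ 0.665  -0.1828  0.02  ]]
```

Emit:
send_rows(rows=[{"x": -0.05,"y": 0.043,"z": 0,"wx": 0,"wy": 0,"wz": -0.126,"hand": 1},{"x": 0,"y": 0,"z": 0.2,"wx": 0,"wy": 0,"wz": 0,"hand": 1},{"x": 0,"y": 0,"z": 0.25,"wx": 0,"wy": 0,"wz": 0,"hand": 1},{"x": 0,"y": 0,"z": 0.25,"wx": 0,"wy": 0,"wz": 0,"hand": 1},{"x": 0,"y": 0,"z": 0.2,"wx": 0,"wy": 0,"wz": 0,"hand": 1},{"x": 0,"y": 0,"z": 0.15,"wx": 0,"wy": 0,"wz": 0,"hand": 1},{"x": 0,"y": 0,"z": 0.1,"wx": 0,"wy": 0,"wz": 0,"hand": 1},{"x": 0,"y": 0,"z": 0.1,"wx": 0,"wy": 0,"wz": 0,"hand": 1},{"x": 0,"y": 0,"z": 0,"wx": 0,"wy": 0,"wz": 0,"hand": 1},{"x": 0,"y": 0,"z": 0,"wx": 0,"wy": 0,"wz": 0,"hand": 1}])

```text
time: 2.8
tool_pos: [0.5511, -0.0752, 0.0431]
tool_rot: [-0.001, 0.671, 0.742, -0.0]
contact_force: [-0.5, -0.9, 0.1]
gripper_width: 0.999
grasp_force: 0.0
```

Emit:
send_rows(rows=[{"x": 0,"y": 0,"z": 0,"wx": 0,"wy": 0,"wz": 0,"hand": -1},{"x": 0,"y": 0,"z": 0,"wx": 0,"wy": 0,"wz": 0,"hand": -1},{"x": 0,"y": 0,"z": 0,"wx": 0,"wy": 0,"wz": 0,"hand": -1},{"x": 0,"y": 0,"z": 0,"wx": 0,"wy": 0,"wz": 0,"hand": -1},{"x": 0,"y": 0,"z": 0,"wx": 0,"wy": 0,"wz": 0,"hand": -1},{"x": 0,"y": 0,"z": 0,"wx": 0,"wy": 0,"wz": 0,"hand": -1},{"x": 0,"y": 0,"z": 0,"wx": 0,"wy": 0,"wz": 0,"hand": -1},{"x": 0,"y": 0,"z": 0,"wx": 0,"wy": 0,"wz": 0,"hand": -1},{"x": 0,"y": 0,"z": 0,"wx": 0,"wy": 0,"wz": 0,"hand": -1},{"x": 0,"y": 0,"z": 0,"wx": 0,"wy": 0,"wz": 0,"hand": -1}])

```text
time: 3.63
tool_pos: [0.5523, -0.0767, 0.0446]
tool_rot: [0.0, 0.671, 0.741, 0.0]
contact_force: [-2.2, -0.7, 5.8]
gripper_width: 0.274
grasp_force: 59.6
```

Emit:
send_rows(rows=[{"x": 0,"y": 0,"z": -0.1,"wx": 0,"wy": 0,"wz": 0,"hand": -1},{"x": 0,"y": 0,"z": -0.25,"wx": 0,"wy": 0,"wz": 0,"hand": -1},{"x": 0,"y": 0,"z": -0.25,"wx": 0,"wy": 0,"wz": 0,"hand": -1},{"x": 0,"y": 0,"z": -0.25,"wx": 0,"wy": 0,"wz": -0.036,"hand": -1},{"x": 0.1,"y": -0.01,"z": -0.05,"wx": 0,"wy": 0,"wz": 0,"hand": -1},{"x": 0.2,"y": -0.01,"z": 0,"wx": 0,"wy": 0,"wz": 0,"hand": -1},{"x": 0.25,"y": -0.01,"z": 0,"wx": 0,"wy": 0,"wz": 0,"hand": -1},{"x": 0.25,"y": -0.01,"z": 0,"wx": 0,"wy": 0,"wz": 0,"hand": -1},{"x": 0.25,"y": -0.01,"z": 0,"wx": 0,"wy": 0,"wz": 0,"hand": -1},{"x": 0.25,"y": -0.01,"z": 0,"wx": 0,"wy": 0,"wz": 0,"hand": -1}])

```text
time: 4.47
tool_pos: [0.5164, 0.1176, 0.1766]
tool_rot: [-0.001, 0.661, 0.75, -0.001]
contact_force: [0.3, -0.2, -3.1]
gripper_width: 0.27
grasp_force: 59.6
```

Emit:
send_rows(rows=[{"x": 0.25,"y": -0.01,"z": 0,"wx": 0,"wy": 0,"wz": 0,"hand": -1},{"x": 0.25,"y": -0.01,"z": 0,"wx": 0,"wy": 0,"wz": 0,"hand": -1},{"x": 0.25,"y": -0.01,"z": 0,"wx": 0,"wy": 0,"wz": 0,"hand": -1},{"x": 0.2,"y": -0.01,"z": 0,"wx": 0,"wy": 0,"wz": 0,"hand": -1},{"x": 0.2,"y": -0.01,"z": 0,"wx": 0,"wy": 0,"wz": 0,"hand": -1},{"x": 0.12,"y": 0,"z": 0,"wx": 0,"wy": 0,"wz": 0,"hand": -1},{"x": 0,"y": 0,"z": 0,"wx": 0,"wy": 0,"wz": 0,"hand": -1},{"x": 0,"y": 0,"z": 0,"wx": 0,"wy": 0,"wz": 0,"hand": -1},{"x": 0,"y": 0,"z": 0,"wx": 0,"wy": 0,"wz": 0,"hand": -1},{"x": 0,"y": 0,"z": 0,"wx": 0,"wy": 0,"wz": 0,"hand": -1}])

```text
time: 5.3
tool_pos: [0.4864, 0.3028, 0.1778]
tool_rot: [-0.0, 0.661, 0.75, -0.001]
contact_force: [0.3, -0.2, -2.6]
gripper_width: 0.275
grasp_force: 59.5
```

```bash
python3 - <<'E'
from h import *
np.set_printoptions(precision=4,suppress=True)
for i in range(2):
    im=grab_frame("wrist");W=calibration("wrist");s=manip.state();print(s['time'],s['tool_pos'],s['tool_rot'],s['grasp_force'],s['gripper_width'])
cv2.imwrite("pics/over.png",im);np.savez("over.npz",**W)
sc=grab_frame("scene");sd=grab_frame("side");cv2.imwrite("pics/sc2.png",sc);cv2.imwrite("pics/sd2.png",sd)
for k in blobs(hsv(im,(50,100,50),(75,255,255)))[:4]: print(cv2.contourArea(k),cv2.boundingRect(k),rays(W,cv2.boxPoints(cv2.minAreaRect(k)),.03)[:,:2].tolist())
a=cv2.resize(im[30:300,110:400],(400,372),interpolation=cv2.INTER_CUBIC);b=cv2.resize(sd[200:350,170:331],(400,372),interpolation=cv2.INTER_CUBIC)
cv2.imwrite("pics/over2.png",np.hstack([a,b]))
E
```

```text
5.35 [0.4866 0.3028 0.1782] [-0.0001  0.6613  0.7502 -0.0005] 59.53361213207245 0.27233755165639745
5.4 [0.4868 0.3028 0.1785] [-0.0001  0.6613  0.7501 -0.0003] 59.533368945121765 0.2764907973290853
7052.0 (216, 218, 68, 118) [[0.46098297527776805, 0.2563133676920208], [0.5238163371837044, 0.26427857174361785], [0.5442808074080365, 0.13322966252619914], [0.4739129028235002, 0.12430557545750151]]
2173.5 (229, 141, 42, 55) [[0.4652741580415104, 0.33022397269967096], [0.5011933020360904, 0.33477628795942216], [0.5083582436597817, 0.2852940881252623], [0.47070061958284454, 0.2805206848082846]]
```

View pics/over2.png

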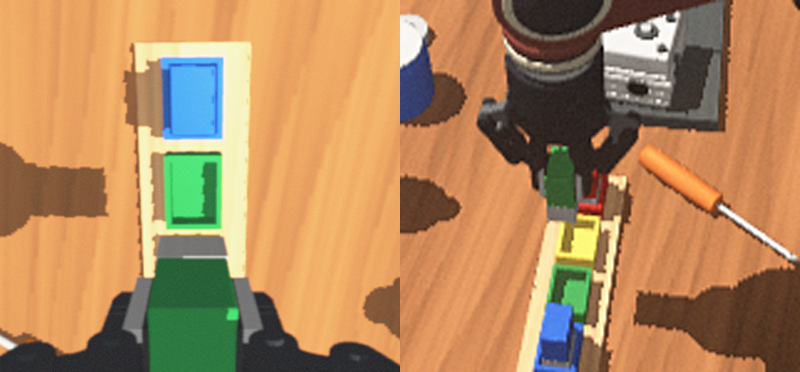

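The left half shows the green pocket at (193,190) ahead of the held block, whose lower edge is at (193,237). I measure both in the same picture to cancel calibration error.

```bash
python3 - <<'E'
from h import *
np.set_printoptions(precision=4,suppress=True,linewidth=200)
W=dict(np.load("over.npz"));im=cv2.imread("pics/over.png")
def proj(X):
    u=W['camera_matrix']@(W['R']@X+W['t']);return u[:2]/u[2]
th=np.radians(7.1);ex=np.array([np.cos(th),np.sin(th),0]);ey=np.array([-np.sin(th),np.cos(th),0])
h=cv2.cvtColor(im,cv2.COLOR_BGR2HSV).astype(np.float32)
def line(o,d,z,ra,off):
    o=np.array([*o,z])
    for a in ra:
        v=[]
        for q in off:
            p=proj(o+d*a+(ex if d is ey else ey)*q).astype(np.float32).reshape(1,2)
            v.append(cv2.remap(h,p[:,:1],p[:,1:],cv2.INTER_LINEAR)[0,0])
        m=np.median(v,0);print(int(round(a*1e3)),m.astype(int),end=' | ')
    print()
print('pocket y');line((.4866,.3063),ey,.03,np.arange(-32,33)*1e-3,(-.004,0,.004,-.008))
print('pocket x');line((.4866,.3063),ex,.03,np.arange(-24,25)*1e-3,(.01,.005,0,-.005))
print('block bottom y');line((.4868,.3028),ey,.1539,np.arange(10,27)*1e-3,(-.006,0,.006))
print('block bottom x');line((.4868+(-.127*.017),.3028+.0165),ex,.1539,np.arange(-18,19)*1e-3,(-.001,0.,-.002))
E
```

```text
pocket y
-32 [ 14   6 117] | -31 [ 20  12 118] | -30 [ 19  47 126] | -29 [ 20 114 173] | -28 [ 21 121 234] | -27 [ 26  78 250] | -26 [ 26  66 251] | -25 [ 32  90 242] | -24 [ 55 142 229] | -23 [ 68 171 228] | -22 [ 68 173 222] | -21 [ 68 170 172] | -20 [ 68 163 113] | -19 [ 68 154  95] | -18 [ 68 149  96] | -17 [ 68 156 111] | -16 [ 68 165 165] | -15 [ 68 170 219] | -14 [ 68 170 227] | -13 [ 68 169 227] | -12 [ 68 168 228] | -11 [ 68 167 228] | -10 [ 68 168 227] | -9 [ 68 167 227] | -8 [ 68 168 227] | -7 [ 68 167 228] | -6 [ 68 167 228] | -5 [ 68 167 228] | -4 [ 68 167 228] | -3 [ 68 168 227] | -2 [ 68 167 227] | -1 [ 68 166 227] | 0 [ 68 167 228] | 1 [ 68 168 227] | 2 [ 68 165 228] | 3 [ 68 166 228] | 4 [ 68 166 228] | 5 [ 68 166 228] | 6 [ 68 166 228] | 7 [ 68 166 229] | 8 [ 68 167 229] | 9 [ 68 165 229] | 10 [ 68 166 229] | 11 [ 68 167 229] | 12 [ 68 167 229] | 13 [ 69 166 229] | 14 [ 69 166 229] | 15 [ 68 165 229] | 16 [ 68 166 229] | 17 [ 69 165 230] | 18 [ 68 165 230] | 19 [ 68 164 229] | 20 [ 68 164 229] | 21 [ 68 162 230] | 22 [ 68 162 230] | 23 [ 68 163 230] | 24 [ 68 164 22
[... 1459 characters left out ...]
18 [ 28  53 247] | -17 [ 28  57 247] | -16 [ 25  76 247] | -15 [ 17 113 233] | -14 [ 14 116 191] | -13 [ 14  88 188] | -12 [ 26  74 167] | -11 [ 12  73 159] | -10 [ 14  80 156] | -9 [ 18  81 151] | -8 [ 20  81 147] | -7 [ 22  89 134] | -6 [ 18  85 134] | -5 [ 23  87 143] | -4 [ 20  92 145] | -3 [ 25  92 146] | -2 [ 24  92 143] | -1 [ 23  93 142] | 0 [ 21  90 140] | 1 [ 22  87 135] | 2 [ 17  86 132] | 3 [ 22  83 135] | 4 [ 21  89 141] | 5 [ 20  93 141] | 6 [ 23  91 141] | 7 [ 20  89 138] | 8 [ 20  89 139] | 9 [ 20  89 138] | 10 [ 22  89 143] | 11 [ 25  80 214] | 12 [ 19  72 244] | 13 [ 26  70 247] | 14 [ 27  64 247] | 15 [ 28  55 247] | 16 [ 28  51 247] | 17 [ 28  56 247] | 18 [ 28  60 247] |
```

Emit:
send_rows(rows=[{"x": 0.038,"y": 0.007,"z": 0.1,"wx": 0,"wy": 0,"wz": 0,"hand": -1},{"x": 0,"y": 0,"z": 0.2,"wx": 0,"wy": 0,"wz": 0,"hand": -1},{"x": 0,"y": 0,"z": 0.2,"wx": 0,"wy": 0,"wz": 0,"hand": -1},{"x": 0,"y": 0,"z": 0.1,"wx": 0,"wy": 0,"wz": 0,"hand": -1},{"x": 0,"y": 0,"z": 0.1,"wx": 0,"wy": 0,"wz": 0,"hand": -1},{"x": 0,"y": 0,"z": 0.05,"wx": 0,"wy": 0,"wz": 0,"hand": -1},{"x": 0,"y": 0,"z": 0.05,"wx": 0,"wy": 0,"wz": 0,"hand": -1},{"x": 0,"y": 0,"z": 0.05,"wx": 0,"wy": 0,"wz": 0,"hand": -1},{"x": 0,"y": 0,"z": 0.04,"wx": 0,"wy": 0,"wz": 0,"hand": -1},{"x": 0,"y": 0,"z": 0,"wx": 0,"wy": 0,"wz": 0,"hand": -1}])

```text
time: 6.33
tool_pos: [0.4866, 0.3093, 0.0444]
tool_rot: [-0.0, 0.661, 0.751, -0.001]
contact_force: [-0.7, -0.1, -2.9]
gripper_width: 0.274
grasp_force: 59.4
```

Emit:
send_rows(rows=[{"x": 0,"y": 0,"z": 0.015,"wx": 0,"wy": 0,"wz": 0,"hand": -1},{"x": 0,"y": 0,"z": 0.015,"wx": 0,"wy": 0,"wz": 0,"hand": -1},{"x": 0,"y": 0,"z": 0.01,"wx": 0,"wy": 0,"wz": 0,"hand": -1},{"x": 0,"y": 0,"z": 0.01,"wx": 0,"wy": 0,"wz": 0,"hand": -1},{"x": 0,"y": 0,"z": 0,"wx": 0,"wy": 0,"wz": 0,"hand": -1},{"x": 0,"y": 0,"z": 0,"wx": 0,"wy": 0,"wz": 0,"hand": -1},{"x": 0,"y": 0,"z": 0,"wx": 0,"wy": 0,"wz": 0,"hand": -1},{"x": 0,"y": 0,"z": 0,"wx": 0,"wy": 0,"wz": 0,"hand": -1},{"x": 0,"y": 0,"z": 0,"wx": 0,"wy": 0,"wz": 0,"hand": -1},{"x": 0,"y": 0,"z": 0,"wx": 0,"wy": 0,"wz": 0,"hand": -1}])

```text
time: 7.17
tool_pos: [0.487, 0.3096, 0.0379]
tool_rot: [0.0, 0.661, 0.751, 0.0]
contact_force: [-0.2, -0.1, -2.7]
gripper_width: 0.271
grasp_force: 59.4
```

Still hanging free, so I go lower until contact.

Emit:
send_rows(rows=[{"x": 0,"y": 0,"z": 0.007,"wx": 0,"wy": 0,"wz": 0,"hand": -1},{"x": 0,"y": 0,"z": 0.007,"wx": 0,"wy": 0,"wz": 0,"hand": -1},{"x": 0,"y": 0,"z": 0.003,"wx": 0,"wy": 0,"wz": 0,"hand": -1},{"x": 0,"y": 0,"z": 0,"wx": 0,"wy": 0,"wz": 0,"hand": -1},{"x": 0,"y": 0,"z": 0,"wx": 0,"wy": 0,"wz": 0,"hand": -1},{"x": 0,"y": 0,"z": 0,"wx": 0,"wy": 0,"wz": 0,"hand": -1},{"x": 0,"y": 0,"z": 0,"wx": 0,"wy": 0,"wz": 0,"hand": -1},{"x": 0,"y": 0,"z": 0,"wx": 0,"wy": 0,"wz": 0,"hand": -1},{"x": 0,"y": 0,"z": 0,"wx": 0,"wy": 0,"wz": 0,"hand": -1},{"x": 0,"y": 0,"z": 0,"wx": 0,"wy": 0,"wz": 0,"hand": -1}])

```text
time: 8.0
tool_pos: [0.4872, 0.3097, 0.0366]
tool_rot: [0.0, 0.661, 0.751, -0.0]
contact_force: [-3.7, -1.6, 5.1]
gripper_width: 0.276
grasp_force: 60.6
```

Emit:
send_rows(rows=[{"x": 0,"y": 0,"z": 0,"wx": 0,"wy": 0,"wz": 0,"hand": 1},{"x": 0,"y": 0,"z": 0,"wx": 0,"wy": 0,"wz": 0,"hand": 1},{"x": 0,"y": 0,"z": 0,"wx": 0,"wy": 0,"wz": 0,"hand": 1},{"x": 0,"y": 0,"z": 0,"wx": 0,"wy": 0,"wz": 0,"hand": 1},{"x": 0,"y": 0,"z": 0,"wx": 0,"wy": 0,"wz": 0,"hand": 1},{"x": 0,"y": 0,"z": 0,"wx": 0,"wy": 0,"wz": 0,"hand": 1},{"x": 0,"y": 0,"z": 0,"wx": 0,"wy": 0,"wz": 0,"hand": 1},{"x": 0,"y": 0,"z": 0,"wx": 0,"wy": 0,"wz": 0,"hand": 1},{"x": 0,"y": 0,"z": 0,"wx": 0,"wy": 0,"wz": 0,"hand": 1},{"x": 0,"y": 0,"z": 0,"wx": 0,"wy": 0,"wz": 0,"hand": 1}])

```text
time: 8.83
tool_pos: [0.4869, 0.3096, 0.0352]
tool_rot: [-0.0, 0.661, 0.751, -0.0]
contact_force: [-0.3, 0.6, 0.2]
gripper_width: 1.0
grasp_force: 0.0
```

Emit:
send_rows(rows=[{"x": 0,"y": 0,"z": -0.1,"wx": 0,"wy": 0,"wz": 0,"hand": 1},{"x": 0,"y": 0,"z": -0.2,"wx": 0,"wy": 0,"wz": 0,"hand": 1},{"x": 0,"y": 0,"z": -0.25,"wx": 0,"wy": 0,"wz": 0,"hand": 1},{"x": 0,"y": 0,"z": -0.25,"wx": 0,"wy": 0,"wz": 0,"hand": 1},{"x": 0,"y": 0,"z": -0.25,"wx": 0,"wy": 0,"wz": 0,"hand": 1},{"x": 0,"y": 0,"z": -0.2,"wx": 0,"wy": 0,"wz": 0,"hand": 1},{"x": -0.1,"y": 0,"z": 0,"wx": 0,"wy": 0,"wz": 0,"hand": 1},{"x": -0.1,"y": 0,"z": 0,"wx": 0,"wy": 0,"wz": 0,"hand": 1},{"x": 0,"y": 0,"z": 0,"wx": 0,"wy": 0,"wz": 0,"hand": 1},{"x": 0,"y": 0,"z": 0,"wx": 0,"wy": 0,"wz": 0,"hand": 1}])

```text
time: 9.67
tool_pos: [0.4907, 0.2796, 0.2227]
tool_rot: [-0.0, 0.661, 0.75, 0.0]
contact_force: [0.5, -0.0, 0.1]
gripper_width: 0.999
grasp_force: 0.0
```

```bash
python3 - <<'E'
from h import *
np.set_printoptions(precision=4,suppress=True)
W=calibration("wrist");s=manip.state();im=grab_frame("wrist");print(s['time'],s['tool_pos'],s['tool_rot'])
cv2.imwrite("pics/placed.png",im)
for k in blobs(hsv(im,(50,100,50),(75,255,255)))[:3]: print(cv2.contourArea(k),cv2.boundingRect(k),rays(W,cv2.boxPoints(cv2.minAreaRect(k)),.03).mean(0))
u=W['camera_matrix']@(W['R']@np.array([.4866,.3065,.05])+W['t']);u=(u[:2]/u[2]).astype(int);print(u)
y,x=max(u[1]-75,0),max(u[0]-75,0)
a=cv2.resize(im[y:y+150,x:x+150],(400,400),interpolation=cv2.INTER_CUBIC)
sd=grab_frame("side");b=cv2.resize(sd[255:365,190:300],(400,400),interpolation=cv2.INTER_CUBIC)
cv2.imwrite("pics/placed2.png",np.hstack([a,b]))
E
```

```text
9.6667 [0.4907 0.2796 0.2227] [-0.0002  0.6611  0.7503  0.0001]
1708.5 (230, 112, 37, 50) [0.4861 0.3069 0.03  ]
[248 140]
```

View pics/placed2.png

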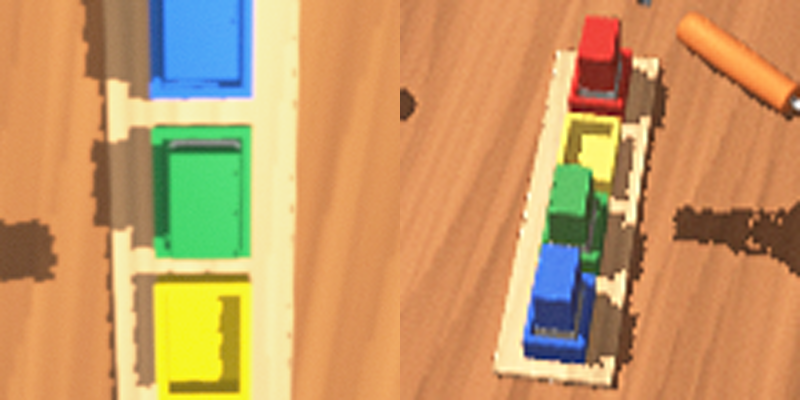

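The green block stands upright in the green pocket at the same height as the stored ones (left (205,195), right (570,215)). Now to the square.

Emit:
send_rows(rows=[{"x": -0.15,"y": -0.04,"z": 0,"wx": 0,"wy": 0,"wz": 0,"hand": 1},{"x": -0.26,"y": -0.04,"z": 0,"wx": 0,"wy": 0,"wz": 0,"hand": 1},{"x": -0.26,"y": -0.04,"z": 0,"wx": 0,"wy": 0,"wz": 0,"hand": 1},{"x": -0.26,"y": -0.04,"z": 0,"wx": 0,"wy": 0,"wz": 0,"hand": 1},{"x": -0.26,"y": -0.04,"z": 0,"wx": 0,"wy": 0,"wz": 0,"hand": 1},{"x": -0.26,"y": -0.04,"z": 0,"wx": 0,"wy": 0,"wz": 0,"hand": 1},{"x": -0.26,"y": -0.04,"z": 0,"wx": 0,"wy": 0,"wz": 0,"hand": 1},{"x": -0.26,"y": -0.04,"z": 0,"wx": 0,"wy": 0,"wz": 0,"hand": 1},{"x": -0.26,"y": -0.04,"z": 0,"wx": 0,"wy": 0,"wz": 0,"hand": 1},{"x": -0.26,"y": -0.04,"z": 0,"wx": 0,"wy": 0,"wz": 0,"hand": 1}])

```text
time: 10.6
tool_pos: [0.4783, -0.0995, 0.2224]
tool_rot: [-0.0, 0.66, 0.751, 0.0]
contact_force: [0.5, -0.1, -0.2]
gripper_width: 1.0
grasp_force: 0.0
```

Emit:
send_rows(rows=[{"x": -0.26,"y": -0.04,"z": 0,"wx": 0,"wy": 0,"wz": 0,"hand": 1},{"x": -0.26,"y": -0.04,"z": 0,"wx": 0,"wy": 0,"wz": 0,"hand": 1},{"x": -0.26,"y": -0.04,"z": 0,"wx": 0,"wy": 0,"wz": 0,"hand": 1},{"x": -0.26,"y": -0.04,"z": 0,"wx": 0,"wy": 0,"wz": 0,"hand": 1},{"x": -0.26,"y": -0.04,"z": 0,"wx": 0,"wy": 0,"wz": 0,"hand": 1},{"x": -0.26,"y": -0.04,"z": 0,"wx": 0,"wy": 0,"wz": 0,"hand": 1},{"x": -0.2,"y": -0.02,"z": 0,"wx": 0,"wy": 0,"wz": 0,"hand": 1},{"x": 0,"y": 0,"z": 0,"wx": 0,"wy": 0,"wz": 0.1,"hand": 1},{"x": 0,"y": 0,"z": 0,"wx": 0,"wy": 0,"wz": 0.06,"hand": 1},{"x": 0,"y": 0,"z": 0,"wx": 0,"wy": 0,"wz": 0,"hand": 1}])

```text
time: 11.43
tool_pos: [0.4736, -0.3653, 0.2217]
tool_rot: [-0.001, 0.707, 0.707, 0.0]
contact_force: [0.9, -1.4, -0.4]
gripper_width: 0.999
grasp_force: 0.0
```

```bash
python3 - <<'E'
from h import *
np.set_printoptions(precision=4,suppress=True)
grab_frame("side")
W=calibration("wrist");s=manip.state();im=grab_frame("wrist");print(s['time'],s['tool_pos'],s['tool_rot'])
cv2.imwrite("pics/sq.png",im);np.savez("sq.npz",**W)
for k in blobs(hsv(im,(100,120,50),(128,255,255)))[:5]: print(cv2.contourArea(k),cv2.boundingRect(k),rays(W,cv2.boxPoints(cv2.minAreaRect(k)),.026)[:,:2].tolist())
u=W['camera_matrix']@(W['R']@np.array([.476,-.40,.02])+W['t']);print(u[:2]/u[2])
x=np.clip(int(u[0]/u[2])-110,0,292);y=np.clip(int(u[1]/u[2])-100,0,184);print(x,y)
cv2.imwrite("pics/sqc.png",cv2.resize(im[y:y+200,x:x+220],None,fx=3,fy=3,interpolation=cv2.INTER_CUBIC))
E
```

```text
11.4833 [ 0.4737 -0.3648  0.2219] [-0.0007  0.7061  0.7081  0.0001]
83.5 (360, 157, 31, 29) [[0.5903680154908711, -0.3865481402879401], [0.6189429073681147, -0.35653643860495715], [0.621495456172315, -0.35901308620138767], [0.592923844894554, -0.38914803298937817]]
[251.3339 193.6991]
141 93
```

View pics/sqc.png

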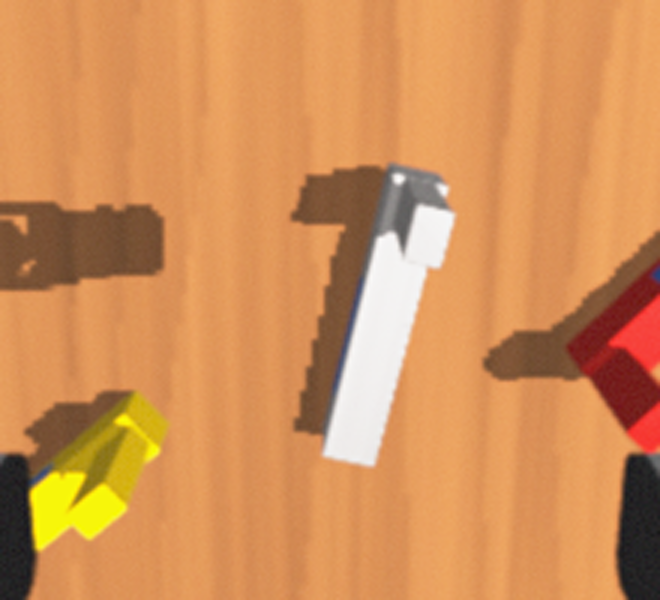

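The crop shows the steel square's stock top from (350,462) up to about (415,200), with the blade top at (430,237), z=75 mm. The blue band shows on its left flank, and the red and yellow ones are to the sides.

```bash
python3 - <<'E'
from h import *
np.set_printoptions(precision=4,suppress=True)
W=dict(np.load("sq.npz"));im=cv2.imread("pics/sq.png")
C=lambda L:[(141+(x)/3-.33,93+(y)/3-.33) for x,y in L]
e=rays(W,C([(323,458),(376,466)]),.026)[:,:2];print('end',e,np.linalg.norm(e[1]-e[0]))
l=rays(W,C([(323,458),(378,240)]),.026)[:,:2];r=rays(W,C([(376,466),(425,272)]),.026)[:,:2]
for q in(l,r):d=q[1]-q[0];print('edge yaw of y axis',np.degrees(np.arctan2(-d[0],d[1])),np.linalg.norm(d))
b=rays(W,C([(414,204),(456,212),(443,268),(402,258)]),.075)[:,:2];print('blade',b.mean(0),[np.linalg.norm(b[i]-b[i-1]) for i in range(4)])
h=rays(W,C([(388,165),(448,183)]),.026)[:,:2];print('far top edge',h)
# edges via mask rows
m=hsv(im,(0,0,195),(180,60,255));L=[];R=[]
for y in range(185,236):
    xs=np.where(m[y,235:300])[0]+235
    if len(xs): L.append((xs[0]-.5,y));R.append((xs[-1]+.5,y))
fits=[]
for q in(L,R):
    P=rays(W,q,.026)[:,:2];v=cv2.fitLine(P.astype(np.float32),cv2.DIST_HUBER,0,.01,.01).ravel();v=v*(np.sign(v[1])) if 0 else v
    s=np.sign(v[1]);d=v[:2]*s;print('line yaw',np.degrees(np.arctan2(-d[0],d[1])),v[2:]);fits.append((d,v[2:]))
d=fits[0][0]+fits[1][0];d/=np.linalg.norm(d);n=np.array([d[1],-d[0]])
print('width',n@(fits[1][1]-fits[0][1]))
mid=(fits[0][1]+fits[1][1])/2;ec=e.mean(0);ctr=mid+d*((ec-mid)@d)
print('yaw',np.degrees(np.arctan2(-d[0],d[1])),'origin from end',ctr+d*.045,'from blade top',b.mean(0)-d*.056)
E
```

```text
end [[ 0.4729 -0.4591]
 [ 0.4929 -0.4623]] 0.020230746224991557
edge yaw of y axis -12.810279854040473 0.08636257344532236
edge yaw of y axis -11.972409191586921 0.07751665428658734
blade [ 0.5046 -0.3617] [np.float64(0.016920228914612805), np.float64(0.012830367486529546), np.float64(0.017630048699424448), np.float64(0.012894985746657116)]
far top edge [[ 0.495  -0.3483]
 [ 0.5159 -0.3545]]
line yaw -12.606369 [ 0.4824 -0.414 ]
line yaw -12.782149 [ 0.502  -0.4182]
width 0.020039465
yaw -12.694259 origin from end [ 0.492  -0.4166] from blade top [ 0.4923 -0.4163]
```

Emit:
send_rows(rows=[{"x": 0,"y": 0,"z": 0,"wx": 0,"wy": 0,"wz": 0.143,"hand": 1},{"x": 0,"y": 0,"z": 0,"wx": 0,"wy": 0,"wz": 0.143,"hand": 1},{"x": -0.155,"y": 0.098,"z": 0.1,"wx": 0,"wy": 0,"wz": 0,"hand": 1},{"x": -0.155,"y": 0.098,"z": 0.2,"wx": 0,"wy": 0,"wz": 0,"hand": 1},{"x": 0,"y": 0,"z": 0.25,"wx": 0,"wy": 0,"wz": 0,"hand": 1},{"x": 0,"y": 0,"z": 0.25,"wx": 0,"wy": 0,"wz": 0,"hand": 1},{"x": 0,"y": 0,"z": 0.2,"wx": 0,"wy": 0,"wz": 0,"hand": 1},{"x": 0,"y": 0,"z": 0.1,"wx": 0,"wy": 0,"wz": 0,"hand": 1},{"x": 0,"y": 0,"z": 0,"wx": 0,"wy": 0,"wz": 0,"hand": 1},{"x": 0,"y": 0,"z": 0,"wx": 0,"wy": 0,"wz": 0,"hand": 1}])

```text
time: 12.37
tool_pos: [0.4921, -0.4165, 0.0578]
tool_rot: [-0.0, 0.781, 0.624, -0.0]
contact_force: [0.6, -0.6, -0.0]
gripper_width: 1.004
grasp_force: 0.0
```

Emit:
send_rows(rows=[{"x": 0,"y": 0,"z": 0.12,"wx": 0,"wy": 0,"wz": 0,"hand": 1},{"x": 0,"y": 0,"z": 0.12,"wx": 0,"wy": 0,"wz": 0,"hand": 1},{"x": 0,"y": 0,"z": 0.08,"wx": 0,"wy": 0,"wz": 0,"hand": 1},{"x": 0,"y": 0,"z": 0.04,"wx": 0,"wy": 0,"wz": 0,"hand": 1},{"x": 0,"y": 0,"z": 0,"wx": 0,"wy": 0,"wz": 0,"hand": 1},{"x": 0,"y": 0,"z": 0,"wx": 0,"wy": 0,"wz": 0,"hand": -1},{"x": 0,"y": 0,"z": 0,"wx": 0,"wy": 0,"wz": 0,"hand": -1},{"x": 0,"y": 0,"z": 0,"wx": 0,"wy": 0,"wz": 0,"hand": -1},{"x": 0,"y": 0,"z": 0,"wx": 0,"wy": 0,"wz": 0,"hand": -1},{"x": 0,"y": 0,"z": 0,"wx": 0,"wy": 0,"wz": 0,"hand": -1}])

```text
time: 13.2
tool_pos: [0.4921, -0.4173, 0.0045]
tool_rot: [0.001, 0.781, 0.624, 0.0]
contact_force: [0.2, -0.1, -0.6]
gripper_width: 0.302
grasp_force: 0.0
```

Emit:
send_rows(rows=[{"x": 0,"y": 0,"z": 0,"wx": 0,"wy": 0,"wz": 0,"hand": -1},{"x": 0,"y": 0,"z": 0,"wx": 0,"wy": 0,"wz": 0,"hand": -1},{"x": 0,"y": 0,"z": 0,"wx": 0,"wy": 0,"wz": 0,"hand": -1},{"x": 0,"y": 0,"z": 0,"wx": 0,"wy": 0,"wz": 0,"hand": -1},{"x": 0,"y": 0,"z": 0,"wx": 0,"wy": 0,"wz": 0,"hand": -1},{"x": 0,"y": 0,"z": 0,"wx": 0,"wy": 0,"wz": 0,"hand": -1},{"x": 0,"y": 0,"z": 0,"wx": 0,"wy": 0,"wz": 0,"hand": -1},{"x": 0,"y": 0,"z": 0,"wx": 0,"wy": 0,"wz": 0,"hand": -1},{"x": 0,"y": 0,"z": 0,"wx": 0,"wy": 0,"wz": 0,"hand": -1},{"x": 0,"y": 0,"z": 0,"wx": 0,"wy": 0,"wz": 0,"hand": -1}])

```text
time: 14.03
tool_pos: [0.4921, -0.4174, 0.0045]
tool_rot: [0.0, 0.781, 0.624, -0.0]
contact_force: [-0.9, 0.4, 5.2]
gripper_width: 0.224
grasp_force: 61.2
```

Emit:
send_rows(rows=[{"x": 0,"y": 0,"z": -0.07,"wx": 0,"wy": 0,"wz": 0,"hand": -1},{"x": 0,"y": 0,"z": -0.2,"wx": 0,"wy": 0,"wz": 0,"hand": -1},{"x": 0,"y": 0,"z": -0.25,"wx": 0,"wy": 0,"wz": 0,"hand": -1},{"x": 0,"y": 0,"z": -0.25,"wx": 0,"wy": 0,"wz": 0,"hand": -1},{"x": 0,"y": 0,"z": 0,"wx": 0,"wy": 0,"wz": -0.108,"hand": -1},{"x": 0,"y": 0,"z": 0,"wx": 0,"wy": 0,"wz": -0.108,"hand": -1},{"x": 0,"y": 0,"z": 0,"wx": 0,"wy": 0,"wz": -0.108,"hand": -1},{"x": 0.1,"y": 0.02,"z": 0,"wx": 0,"wy": 0,"wz": 0,"hand": -1},{"x": 0.2,"y": 0.03,"z": 0,"wx": 0,"wy": 0,"wz": 0,"hand": -1},{"x": 0.24,"y": 0.03,"z": 0,"wx": 0,"wy": 0,"wz": 0,"hand": -1}])

```text
time: 14.87
tool_pos: [0.5006, -0.3348, 0.1182]
tool_rot: [-0.001, 0.697, 0.717, 0.0]
contact_force: [1.3, -0.0, -3.7]
gripper_width: 0.222
grasp_force: 60.2
```

Emit:
send_rows(rows=[{"x": 0.24,"y": 0.03,"z": 0,"wx": 0,"wy": 0,"wz": 0,"hand": -1},{"x": 0.24,"y": 0.03,"z": 0,"wx": 0,"wy": 0,"wz": 0,"hand": -1},{"x": 0.24,"y": 0.03,"z": 0,"wx": 0,"wy": 0,"wz": 0,"hand": -1},{"x": 0.24,"y": 0.03,"z": 0,"wx": 0,"wy": 0,"wz": 0,"hand": -1},{"x": 0.2,"y": 0.03,"z": 0,"wx": 0,"wy": 0,"wz": 0,"hand": -1},{"x": 0.16,"y": 0.01,"z": 0,"wx": 0,"wy": 0,"wz": 0,"hand": -1},{"x": 0.1,"y": 0,"z": 0,"wx": 0,"wy": 0,"wz": 0,"hand": -1},{"x": 0,"y": 0,"z": 0,"wx": 0,"wy": 0,"wz": 0,"hand": -1},{"x": 0,"y": 0,"z": 0,"wx": 0,"wy": 0,"wz": 0,"hand": -1},{"x": 0,"y": 0,"z": 0,"wx": 0,"wy": 0,"wz": 0,"hand": -1}])

```text
time: 15.7
tool_pos: [0.5181, -0.1219, 0.1187]
tool_rot: [-0.0, 0.696, 0.718, -0.0]
contact_force: [1.0, -0.7, -3.2]
gripper_width: 0.219
grasp_force: 60.2
```

```bash
python3 - <<'E'
from h import *
np.set_printoptions(precision=4,suppress=True)
W=calibration("wrist");s=manip.state();im=grab_frame("wrist");print(s['time'],s['tool_pos'],s['tool_rot'],s['contact_force'],s['ft_torque'],s['gripper_width'])
print('yaw',2*np.degrees(np.arctan2(s['tool_rot'][2],s['tool_rot'][1]))-90)
cv2.imwrite("pics/app.png",im);np.savez("app.npz",**W)
g=cv2.cvtColor(im,cv2.COLOR_BGR2GRAY).astype(float)
# face front top edge near predicted line
P=[]
for x in np.arange(.455,.58,.002):
    Y=np.arange(-.062,-.025,.0003);v=[]
    for y in Y:
        u=W['camera_matrix']@(W['R']@np.array([x,y,.105])+W['t']);u=(u[:2]/u[2]).astype(np.float32)
        v.append(cv2.getRectSubPix(g.astype(np.float32),(1,1),(float(u[0]),float(u[1])))[0,0])
    d=np.array(v[4:])-np.array(v[:-4]);j=d.argmax()
    if d[j]>30:P.append((x,Y[j+2]))
P=np.array(P);print(len(P));v=cv2.fitLine(P.astype(np.float32),cv2.DIST_HUBER,0,.001,.001).ravel();print(v,np.degrees(np.arctan(v[1]/v[0])));print(P[::6])
cv2.imwrite("pics/app2.png",np.hstack([cv2.resize(im,(400,300)),cv2.resize(grab_frame("side")[130:280,150:350],(400,300),interpolation=cv2.INTER_CUBIC)]))
E
```

```text
15.7 [ 0.5181 -0.1219  0.1187] [-0.0004  0.6961  0.718  -0.0003] [ 1.011  -0.744  -3.1605] [-0.0523 -0.0361 -0.04  ] 0.21897611820159985
yaw 1.7741340492704722
63
[ 0.9996  0.0294  0.5178 -0.0431] 1.6821973
[[ 0.455  -0.0449]
 [ 0.467  -0.0446]
 [ 0.479  -0.0443]
 [ 0.491  -0.044 ]
 [ 0.503  -0.0434]
 [ 0.515  -0.0431]
 [ 0.527  -0.0428]
 [ 0.539  -0.0425]
 [ 0.551  -0.0422]
 [ 0.563  -0.0419]
 [ 0.575  -0.0413]]
```

View pics/app2.png

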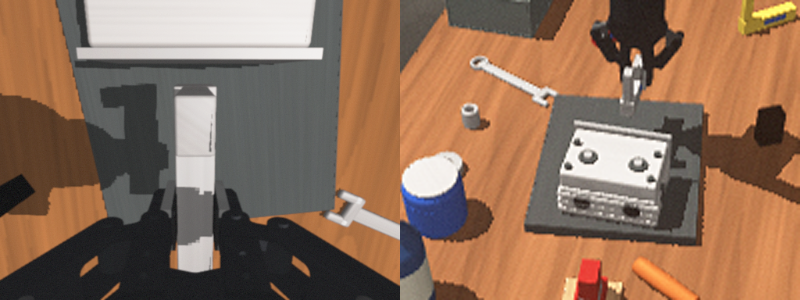

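The square hangs level and parallel, about 13 mm off the face (left view: tip near (195,90), face edge at row 55). Lowering.

Emit:
send_rows(rows=[{"x": 0,"y": 0,"z": 0.1,"wx": 0,"wy": 0,"wz": 0,"hand": -1},{"x": 0,"y": 0,"z": 0.15,"wx": 0,"wy": 0,"wz": 0,"hand": -1},{"x": 0,"y": 0,"z": 0.15,"wx": 0,"wy": 0,"wz": 0,"hand": -1},{"x": 0,"y": 0,"z": 0.1,"wx": 0,"wy": 0,"wz": 0,"hand": -1},{"x": 0,"y": 0,"z": 0.06,"wx": 0,"wy": 0,"wz": 0,"hand": -1},{"x": 0,"y": 0,"z": 0.04,"wx": 0,"wy": 0,"wz": 0,"hand": -1},{"x": 0,"y": 0,"z": 0,"wx": 0,"wy": 0,"wz": 0,"hand": -1},{"x": 0,"y": 0,"z": 0,"wx": 0,"wy": 0,"wz": 0,"hand": -1},{"x": 0,"y": 0,"z": 0,"wx": 0,"wy": 0,"wz": 0,"hand": -1},{"x": 0,"y": 0,"z": 0,"wx": 0,"wy": 0,"wz": 0,"hand": -1}])

```text
time: 16.63
tool_pos: [0.5197, -0.1224, 0.0307]
tool_rot: [0.001, 0.696, 0.718, 0.001]
contact_force: [-0.0, 0.2, -3.5]
gripper_width: 0.217
grasp_force: 60.1
```

Emit:
send_rows(rows=[{"x": 0,"y": 0,"z": 0.007,"wx": 0,"wy": 0,"wz": 0,"hand": -1},{"x": 0,"y": 0,"z": 0.007,"wx": 0,"wy": 0,"wz": 0,"hand": -1},{"x": 0,"y": 0,"z": 0.006,"wx": 0,"wy": 0,"wz": 0,"hand": -1},{"x": 0,"y": 0,"z": 0,"wx": 0,"wy": 0,"wz": 0,"hand": -1},{"x": 0,"y": 0,"z": 0,"wx": 0,"wy": 0,"wz": 0,"hand": -1},{"x": 0,"y": 0,"z": 0,"wx": 0,"wy": 0,"wz": 0,"hand": -1},{"x": 0,"y": 0,"z": 0,"wx": 0,"wy": 0,"wz": 0,"hand": -1},{"x": 0,"y": 0,"z": 0,"wx": 0,"wy": 0,"wz": 0,"hand": -1},{"x": 0,"y": 0,"z": 0,"wx": 0,"wy": 0,"wz": 0,"hand": -1},{"x": 0,"y": 0,"z": 0,"wx": 0,"wy": 0,"wz": 0,"hand": -1}])

```text
time: 17.47
tool_pos: [0.5186, -0.122, 0.0262]
tool_rot: [0.0, 0.696, 0.718, -0.0]
contact_force: [0.6, 0.2, -3.5]
gripper_width: 0.219
grasp_force: 60.1
```

Emit:
send_rows(rows=[{"x": 0.02,"y": 0,"z": 0.005,"wx": 0,"wy": 0,"wz": 0,"hand": -1},{"x": 0.02,"y": 0,"z": 0,"wx": 0,"wy": 0,"wz": 0,"hand": -1},{"x": 0.02,"y": 0,"z": 0,"wx": 0,"wy": 0,"wz": 0,"hand": -1},{"x": 0.01,"y": 0,"z": 0,"wx": 0,"wy": 0,"wz": 0,"hand": -1},{"x": 0,"y": 0,"z": 0.005,"wx": 0,"wy": 0,"wz": 0,"hand": -1},{"x": 0,"y": 0,"z": 0.005,"wx": 0,"wy": 0,"wz": 0,"hand": -1},{"x": 0,"y": 0,"z": 0,"wx": 0,"wy": 0,"wz": 0,"hand": -1},{"x": 0,"y": 0,"z": 0,"wx": 0,"wy": 0,"wz": 0,"hand": -1},{"x": 0,"y": 0,"z": 0,"wx": 0,"wy": 0,"wz": 0,"hand": -1},{"x": 0,"y": 0,"z": 0,"wx": 0,"wy": 0,"wz": 0,"hand": -1}])

```text
time: 18.3
tool_pos: [0.5184, -0.1112, 0.0245]
tool_rot: [-0.0, 0.696, 0.718, 0.0]
contact_force: [-3.9, 4.1, 4.9]
gripper_width: 0.223
grasp_force: 61.1
```

Emit:
send_rows(rows=[{"x": 0.005,"y": 0,"z": 0,"wx": 0,"wy": 0,"wz": 0,"hand": -1},{"x": 0.005,"y": 0,"z": 0,"wx": 0,"wy": 0,"wz": 0,"hand": -1},{"x": 0.005,"y": 0,"z": 0,"wx": 0,"wy": 0,"wz": 0,"hand": -1},{"x": 0,"y": 0,"z": 0,"wx": 0,"wy": 0,"wz": 0,"hand": -1},{"x": 0,"y": 0,"z": 0,"wx": 0,"wy": 0,"wz": 0,"hand": -1},{"x": 0,"y": 0,"z": 0,"wx": 0,"wy": 0,"wz": 0,"hand": -1},{"x": 0,"y": 0,"z": 0,"wx": 0,"wy": 0,"wz": 0,"hand": -1},{"x": 0,"y": 0,"z": 0,"wx": 0,"wy": 0,"wz": 0,"hand": -1},{"x": 0,"y": 0,"z": 0,"wx": 0,"wy": 0,"wz": 0,"hand": -1},{"x": 0,"y": 0,"z": 0,"wx": 0,"wy": 0,"wz": 0,"hand": -1}])

```text
time: 19.13
tool_pos: [0.5189, -0.1096, 0.0245]
tool_rot: [0.001, 0.696, 0.718, 0.0]
contact_force: [1.2, -5.0, 3.0]
gripper_width: 0.221
grasp_force: 61.1
```

Emit:
send_rows(rows=[{"x": 0.005,"y": 0,"z": 0,"wx": 0,"wy": 0,"wz": 0,"hand": -1},{"x": 0.005,"y": 0,"z": 0,"wx": 0,"wy": 0,"wz": 0,"hand": -1},{"x": 0,"y": 0,"z": 0,"wx": 0,"wy": 0,"wz": 0,"hand": -1},{"x": 0,"y": 0,"z": 0,"wx": 0,"wy": 0,"wz": 0,"hand": -1},{"x": 0,"y": 0,"z": 0,"wx": 0,"wy": 0,"wz": 0,"hand": -1},{"x": 0,"y": 0,"z": 0,"wx": 0,"wy": 0,"wz": 0,"hand": -1},{"x": 0,"y": 0,"z": 0,"wx": 0,"wy": 0,"wz": 0,"hand": -1},{"x": 0,"y": 0,"z": 0,"wx": 0,"wy": 0,"wz": 0,"hand": -1},{"x": 0,"y": 0,"z": 0,"wx": 0,"wy": 0,"wz": 0,"hand": -1},{"x": 0,"y": 0,"z": 0,"wx": 0,"wy": 0,"wz": 0,"hand": -1}])

```text
time: 19.97
tool_pos: [0.5187, -0.1083, 0.0245]
tool_rot: [0.001, 0.696, 0.718, -0.0]
contact_force: [0.8, -6.3, 3.1]
gripper_width: 0.222
grasp_force: 61.1
```

Emit:
send_rows(rows=[{"x": 0.005,"y": 0,"z": 0,"wx": 0,"wy": 0,"wz": 0,"hand": -1},{"x": 0.005,"y": 0,"z": 0,"wx": 0,"wy": 0,"wz": 0,"hand": -1},{"x": 0.005,"y": 0,"z": 0,"wx": 0,"wy": 0,"wz": 0,"hand": -1},{"x": 0,"y": 0,"z": 0,"wx": 0,"wy": 0,"wz": 0,"hand": -1},{"x": 0,"y": 0,"z": 0,"wx": 0,"wy": 0,"wz": 0,"hand": -1},{"x": 0,"y": 0,"z": 0,"wx": 0,"wy": 0,"wz": 0,"hand": -1},{"x": 0,"y": 0,"z": 0,"wx": 0,"wy": 0,"wz": 0,"hand": -1},{"x": 0,"y": 0,"z": 0,"wx": 0,"wy": 0,"wz": 0,"hand": -1},{"x": 0,"y": 0,"z": 0,"wx": 0,"wy": 0,"wz": 0,"hand": -1},{"x": 0,"y": 0,"z": 0,"wx": 0,"wy": 0,"wz": 0,"hand": -1}])

```text
time: 20.8
tool_pos: [0.5188, -0.1082, 0.0245]
tool_rot: [0.003, 0.696, 0.718, -0.001]
contact_force: [0.9, -14.4, 0.1]
gripper_width: 0.223
grasp_force: 60.7
```

Emit:
send_rows(rows=[{"x": 0,"y": 0,"z": 0.005,"wx": 0,"wy": 0,"wz": 0,"hand": -1},{"x": 0,"y": 0,"z": 0.005,"wx": 0,"wy": 0,"wz": 0,"hand": -1},{"x": 0,"y": 0,"z": 0.004,"wx": 0,"wy": 0,"wz": 0,"hand": -1},{"x": 0,"y": 0,"z": 0,"wx": 0,"wy": 0,"wz": 0,"hand": -1},{"x": 0,"y": 0,"z": 0,"wx": 0,"wy": 0,"wz": 0,"hand": -1},{"x": 0,"y": 0,"z": 0,"wx": 0,"wy": 0,"wz": 0,"hand": -1},{"x": 0,"y": 0,"z": 0,"wx": 0,"wy": 0,"wz": 0,"hand": -1},{"x": 0,"y": 0,"z": 0,"wx": 0,"wy": 0,"wz": 0,"hand": -1},{"x": 0,"y": 0,"z": 0,"wx": 0,"wy": 0,"wz": 0,"hand": -1},{"x": 0,"y": 0,"z": 0,"wx": 0,"wy": 0,"wz": 0,"hand": -1}])

```text
time: 21.63
tool_pos: [0.5188, -0.1082, 0.0245]
tool_rot: [0.002, 0.696, 0.718, -0.002]
contact_force: [-6.6, -12.3, 14.9]
gripper_width: 0.219
grasp_force: 62.6
```

```bash
python3 - <<'E'
from h import *
np.set_printoptions(precision=4,suppress=True)
for i in range(3):
    im=grab_frame(("wrist","side","scene")[i]);cv2.imwrite(f"pics/f{i}.png",im);s=manip.state();print(s['time'],s['tool_pos'],s['tool_rot'],s['contact_force'],s['ft_torque'],s['grasp_force'])
w=cv2.imread("pics/f0.png");c=cv2.imread("pics/f2.png")
cv2.imwrite("pics/f.png",np.hstack([cv2.resize(w[0:300,100:400],(400,400)),cv2.resize(c[140:260,180:300],(400,400),interpolation=cv2.INTER_CUBIC)]))
E
```

```text
21.6833 [ 0.5188 -0.1083  0.0245] [ 0.002   0.6957  0.7183 -0.0019] [ -7.3001 -12.4796  13.8963] [-1.6775  1.0791 -0.0811] 62.62835919857025
21.7333 [ 0.5188 -0.1083  0.0245] [ 0.002   0.6957  0.7183 -0.0019] [ -6.677  -11.9695  14.1061] [-1.6901  1.1045  0.0214] 62.62807488441467
21.7833 [ 0.5188 -0.1082  0.0245] [ 0.002   0.6957  0.7183 -0.0019] [ -6.9108 -13.2465  14.7493] [-1.7551  1.0725 -0.05  ] 62.62802839279175
```

View pics/f.png

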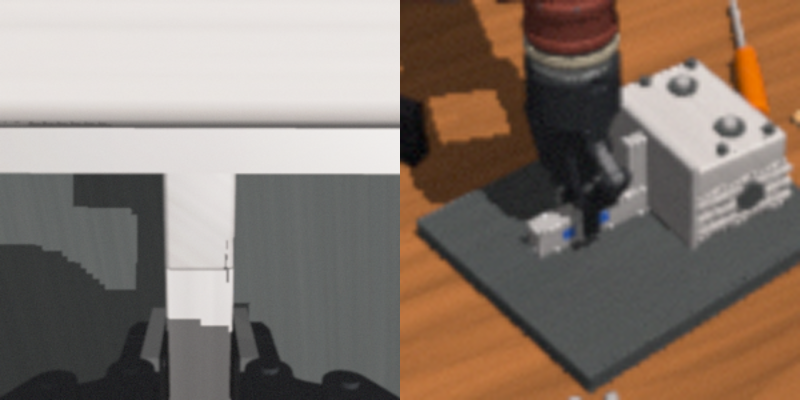

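The right view shows the stock flat on the plate and the blade against the face. It is holding steadily at about 12 N on the face, 14 N on the plate and 62 N grip. Handing in.

```bash
python3 -c "
from plant import job_done
print(job_done())"
```

```text
the job is handed in; nothing more can be done
None
```

I handed the job in with the green block upright and released in its green pocket, and the square gripped and pressed into the corner between plate and face (about 12 N on the face, 14 N on the plate); `job_done()` returned no verdict.

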